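Stand the stencil flap at its balance point

TASK

Flip the cam lever at the side of the stencil press fully outwards, so that its bolt frees the shut stencil flap. Then take the flap by its pull bar and swing it up to its balance point, where it wants to fall neither shut nor open, without letting it slam or go over backwards. Finish while still gripping the bar and holding the flap still at that point, so that a colleague can change the shoe panel underneath; leave the jars and the brush where they stand.

Things in the scene. Friction and masses are not known exactly. Their poses are not given: they have to be found in the camera images.
- press: The stencil press: a plywood board 195 x 220 mm, 34 mm thick, bolted to the bench, carrying a rubber pad and a blue shoe panel. Origin on the bench top straight below the middle of the flap's hinge line. x points from pull bar to hinge (roughly away from the robot), y towards the lever, z up. Board: x -180 to +15 mm, y +-110 mm; an ear to y = +169 mm (x -180 to -120) carries the lock.
- flap_hinge (a point): Middle of the flap's hinge line, 50 mm above the press's origin. The line runs along the press's y axis, at the far edge of the flap.
- flap (a joint): Hinge angle (rad) of the flap, an aluminium frame with a slotted steel stencil: 0 = shut and level; grows as its front edge swings up and away from the robot about the press's +y axis; 1.57 = frame upright; stop at 1.85. It balances BEFORE upright, at 1.265 rad (72.5 degrees): below that it falls shut, above it falls open. The hinge is almost frictionless. The engaged bolt keeps it shut.
- flap_bar (a point): Middle of the flap's pull bar: round, black, 14 mm thick, along the press's y, 100 mm free between two arms, 220 mm from the hinge line in the frame's plane (so 50 mm above the bench when shut). 38 mm free gap between bar and frame, only the bench below. A gripper pointing down and closing along the press's x can hold it through the whole swing (the bar turns between the pads). Lifting takes 2 to 3 N.
- weight_bar (a point): Middle of the flap's counterweight, a steel rod of 18 mm diameter along the press's y, on two bent arms 50 mm above the frame's plane and 20 mm behind the hinge line. It moves with the flap (frame 160 x 200 mm, 10 mm thick; all together 0.6 to 1.15 kg) and puts the balance point before upright.
- lever (a joint): Cam lever of the lock (rad): at 0 it is locked, standing up and leaning 0.35 rad from vertical towards the flap (starts between 0 and 0.15); grows as it is flipped outwards, towards the press's +y, to the stop at 1.5, where it leans 1.15 rad outwards. Fully outwards means beyond 1.2. It stays where it is left and takes about 1 N at its grip.
- lever_grip (a point): Middle of the lever's crosswise black grip, a cylinder of 16 mm diameter, 40 mm long along the press's x, 75 mm from the lever's turning line. It can be pushed outwards with closed fingers from the flap's side; there the shut flap's top lies 55 mm above the bench, the bolt's top 65 mm.
- lever_pivot (a point): The lever's turning line passes here, along the press's x axis: at x = -150, y = +148, z = +60 mm of the press.
- bolt_tip (a point): Inner end of the flat steel bolt (18 mm wide, 8 mm thick) that the lever slides along the press's y. Locked, it overlaps the flap's side edge from above by about 12 mm; lever flipped fully outwards, it is clear of the flap.
- jar_wide: Bystander: a grey screw jar with white cap, 66 mm across, 62 mm high, standing on the bench on the side away from the lever. Origin at the centre of its underside.
- jar_slim: Bystander: a slim white bottle with black cap, 42 mm across, 85 mm high, standing on the bench on the side away from the lever. Origin at the centre of its underside.
- paintbrush: Bystander: a paint brush with wooden handle, 170 mm long, lying on the bench some way beyond the lever. Origin at its underside.

How it is judged:
By the outcome, as a careful person would: the job done as asked, in the order asked, and still so for the second after the job is handed in, while the arm keeps its last pose, push and grip.
It also fails if it takes over 50 s, if anything falls off the work surface, if the arm or the gripper's body presses on something with over 40 N, if the wrist force passes 120 N, or if a joint passes its speed limit or range.

ROBOT

A 6-joint arm with a two-finger parallel gripper is mounted at the origin on the work surface. World frame = base frame: x ahead of the robot, y to its left, z up, the work surface at z = 0. Lengths are in m, angles in rad, forces in N, time in s.
With the tool pointing down it reaches from about 0.35 to 0.775 m from the base axis. Payload 5.5 kg.
Tool frame: the origin (TCP) lies between the finger pads; the fingertips stand 19 mm ahead of it and the grasp point (between the pads) is the TCP (env.tcp_to_tips is the distance from the TCP to the fingertips, in m); z points along the fingers, y is the direction in which the jaws open and shut (so a half turn about z gives the same grasp; the last joint's range is limited). The gripper opens to 85 mm and grips with 20 to 120 N. Pads are 22 mm wide; open, the fingers measure 114 mm over their backs; the gripper's body (76 mm by 85 mm) begins 54 mm behind the grasp point. The pads swing forward as they close: fully open they stand 13 mm farther back than shut.
Start: joints at [1.1, 0.313, 0.046, 1.304, 0, 1.431], TCP at [0.187, 0.544, 0.25] pointing down, gripper open.
Joint ranges: [-2.76, 2.76], [-0.86, 1.69], [-1.03, 1.26], [-2.2, 2.34], [-1.47, 1.5], [-3.14, 3.14]. Speed limits (rad/s): [2.57, 2.57, 3.14, 3.14, 3.14, 3.14].

INTERFACE

Orientations are given as a unit quaternion [w, x, y, z].
In Python, from workcell import env, eyes, job gives the robot as it stands. The module is installed in compiled form; this text tells all that it offers.
- The arm moves only by the tool move_arm, never from a script. Its argument "commands" is a list of rows, each a list of 3 entries, a list of its own where there are three numbers: the shift along the world's x, y, z as a fraction of full scale, then the turn, a rotation vector about the world's x, y, z as a fraction of full scale, then the gripper command: -1 is shut, 1 is fully open, values between are in proportion. In form: [[[x, y, z], [wx, wy, wz], gripper], ...]. A call has 1 to 5 rows; each row shifts and turns the commanded pose from where the row before left it; what a row does not reach is not made up. Full scale, the value 1, is 0.04 m for a shift and 8 degrees for a turn. A row lasts 1/10 s, in which the tool goes at most 50 mm and 8.59 degrees, less where a joint would pass 70% of its speed; a pose out of reach is approached as far as the arm can. A call with a number of a shift or a turn outside -1 to 1 is refused whole. A call with a gripper value outside its range is refused whole. The fingers move at their own pace and stop on an object; "newtons" is the grip in N (left out, the last holds). Time passes only in rows, so rows that do not move let the fingers close. It gives the time, the measured TCP pose, the force and the opening at its end, in the units of the state.
- env.get_state(): the state, without advancing time (a new reading comes with each control period).
- eyes.read_camera(name): name is "scene" or "top" or "wrist"; returns a dict with "frame" (420x560x3 uint8, red, green, blue), "mtx" (3x3 intrinsics, pixels), "camera_from_world" (4x4, takes a point from world to camera coordinates); the wrist camera has in their place "mount" (4x4, takes a point from camera to tool coordinates, whose origin is the TCP and whose axes are the flange's). Camera axes: x right, y down, z forward; pixel columns grow to the right and rows downward; lengths in m; the calibration is good to about 2 mm. A picture is of the moment at which its call begins: read the wrist's pose just before it. There is no depth.
- job.hand_in(): hands the job in, once; it reports no verdict.
The state is a dict: "clock": time; "joint_pos": joint angles; "qvel": joint speeds; "tau": joint torques, N m; "tcp_pos": TCP position; "orientation": TCP orientation; "wrist_force": force on the tool from outside, world axes, zero at the start; "ft_torque": the same for the moment, N m; "finger_gap": finger opening in m.
Only numpy, scipy, OpenCV 4.12 (cv2) and the standard library are available. Lean on these libraries where they do the work, as an engineer would, in place of code of your own. Each camera call takes 0.05 s, during which the arm holds its last target.

## Working session

There is one attempt and no reset: what is moved stays moved. The work goes in short steps, Python scripts to look and compute and a tool call to move; the robot and the scene stay as the last step left them, time stands still between calls to the robot, and variables do not carry over. Pictures are saved under pics/ and viewed, and the job is handed in when it is done.

Besides the shell and the picture viewer there is one more tool, called after ">>>" as name([rows], argument=value, ...), one row to a line, values as JSON. move_arm: Moves the arm, as the interface text tells. Its arguments: {"type":"object","properties":{"commands":{"type":"array","items":{"type":"array"}},"newtons":{"type":"number"}},"required":["commands"]}

```bash
mkdir -p pics
cat > h.py <<'E'
import numpy as np, cv2
from workcell import env, eyes, job
def snap(n,f):
    c=eyes.read_camera(n); cv2.imwrite('pics/'+f+'.png',c['frame'][:,:,::-1]); return c
def ray(c,u,v):
    T=np.linalg.inv(c['camera_from_world']); d=T[:3,:3]@np.linalg.inv(c['mtx'])@np.array([u,v,1.]); return T[:3,3],d
def onz(c,u,v,z):
    o,d=ray(c,u,v); return o+d*(z-o[2])/d[2]
def proj(c,p):
    T=c['camera_from_world']; q=c['mtx']@(T[:3,:3]@np.array(p)+T[:3,3]); return q[:2]/q[2]
E
python3 - <<'E'
from h import *
import pickle
s=env.get_state(); print({k:np.round(v,3) for k,v in s.items()})
d={}
for n in('scene','top'): d[n]=snap(n,n+'0')
pickle.dump(d,open('c0.pkl','wb'))
E
```

```text
{'clock': np.float64(0.0), 'joint_pos': array([ 1.1  ,  0.314,  0.045,  1.304, -0.   ,  1.431]), 'qvel': array([ 0.   ,  0.   , -0.001, -0.   ,  0.002,  0.   ]), 'tau': array([ 2.0000e-03, -4.8063e+01,  2.9853e+01,  1.9000e-02,  0.0000e+00,
       -0.0000e+00]), 'tcp_pos': array([0.187, 0.543, 0.249]), 'orientation': array([-0.   ,  0.165,  0.986, -0.001]), 'wrist_force': array([ 0.484,  0.244, -0.101]), 'ft_torque': array([-0.041,  0.007,  0.015]), 'finger_gap': np.float64(0.085)}
```

View pics/scene0.png

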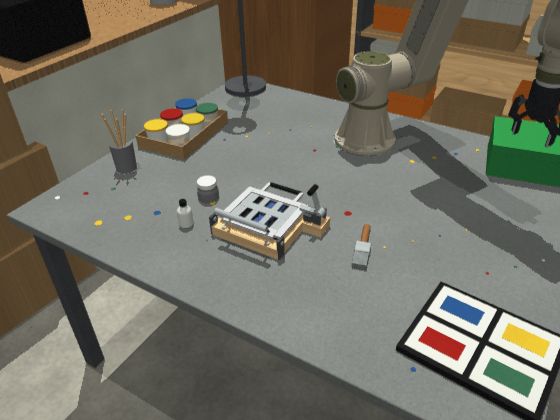

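View pics/top0.png

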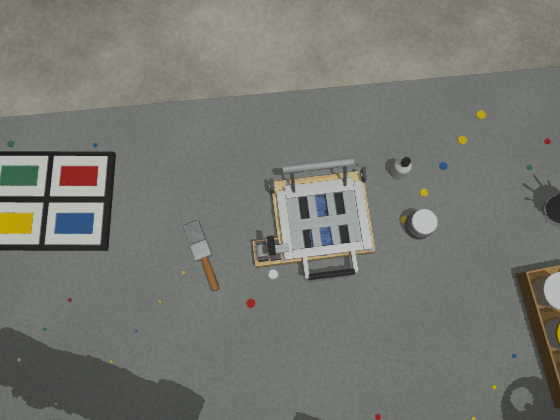

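The top view shows the press at about (325,220). The pull bar is at (330,272), the lever grip at (270,245), the jars are to the right and the brush is to the left. I'll zoom in and measure.

Run:
```python
from h import *
import pickle
d=pickle.load(open('c0.pkl','rb'))
f=d['top']['frame'][145:295,235:435,::-1]; cv2.imwrite('pics/tz.png',cv2.resize(f,None,fx=4,fy=4,interpolation=cv2.INTER_CUBIC))
f=d['scene']['frame'][165:265,165:365,::-1]; cv2.imwrite('pics/sz.png',cv2.resize(f,None,fx=4,fy=4,interpolation=cv2.INTER_CUBIC))
c=d['top']; print(np.linalg.inv(c['camera_from_world']).round(3),c['mtx'])
for z in (0,.05): print(onz(c,330,272,z),onz(c,270,245,z))
```

```text
[[-0.095 -0.973  0.211  0.4  ]
 [-0.995  0.094 -0.017  0.056]
 [-0.003 -0.211 -0.977  1.173]
 [ 0.     0.     0.     1.   ]] [[497.86549477   0.         284.67919736]
 [  0.         497.86549477 206.63848087]
 [  0.           0.           1.        ]]
[ 0.48641765 -0.0553687   0.        ] [0.56328861 0.07890193 0.        ]
[ 0.48273022 -0.05062055  0.05      ] [0.55632402 0.07792586 0.05      ]
```

View pics/tz.png

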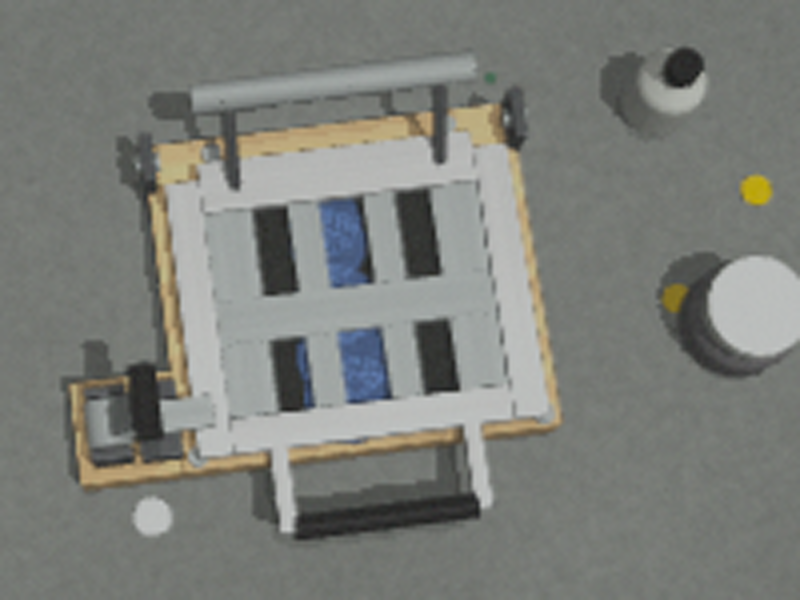

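View pics/sz.png

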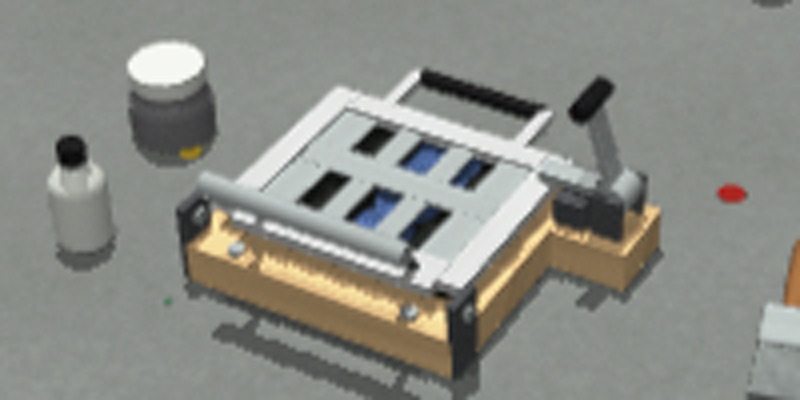

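Run:
```python
from h import *
import pickle
d=pickle.load(open('c0.pkl','rb')); c=d['top']
P=lambda x,y,z: onz(c,235+x/4-.4,145+y/4-.4,z)
bl,br=P(297,522,.055),P(480,505,.055); print('bar',bl,br,np.linalg.norm(bl-br),(bl+br)/2)
e,r=P(85,487,.034),P(560,428,.034); t=P(70,383,.034)
print('ear',e,r,np.linalg.norm(e-r))
y=(bl-br)[:2];a=np.arctan2(-y[0],y[1]);y=(e-r)[:2];b=np.arctan2(-y[0],y[1]);print('yaw',a,b)
w1,w2=P(195,98,.1),P(475,66,.1); y=(w1-w2)[:2];print('w',w1,w2,np.arctan2(-y[0],y[1]))
# joint fit of press pose from known points
from scipy.optimize import least_squares
obs=[((-.18,.169,.034),(85,487)),((-.18,-.11,.034),(560,428)),((-.22,.05,.055),(297,522)),((-.22,-.05,.055),(480,505)),((-.12,.169,.034),(70,383))]
def T(q,p): return np.array([q[0]+np.cos(q[2])*p[0]-np.sin(q[2])*p[1],q[1]+np.sin(q[2])*p[0]+np.cos(q[2])*p[1],p[2]])
fn=lambda q:np.concatenate([proj(c,T(q,p))-(235+u/4-.4,145+v/4-.4) for p,(u,v) in obs])
s=least_squares(fn,[.7,-.05,0]);print(s.x,s.fun.round(2))
q=s.x
for n,p in dict(bar=(-.22,0,.05),piv=(-.15,.148,.06)).items(): print(n,T(q,p))
# check in scene
im=d['scene']['frame'][:,:,::-1].copy()
big=cv2.resize(im[165:265,165:365],None,fx=4,fy=4,interpolation=cv2.INTER_CUBIC)
lev=lambda th:(-.15,.148+.075*np.sin(th-.35),.06+.075*np.cos(th-.35))
for th in(0,.15): print('lev',th,T(q,lev(th)), (proj(c,T(q,lev(th)))-(235,145))*4)
for p in [(-.22,.05,.05),(-.22,-.05,.05),lev(0),lev(.15),(-.15,.148,.06),(.015,.11,.034),(.015,-.11,.034),(-.18,.169,.034)]:
  u=(proj(d['scene'],T(q,p))-(165,165))*4; cv2.circle(big,tuple(int(v) for v in u),4,(0,0,255),1)
cv2.imwrite('pics/sz1.png',big)
for n,uv,z in(('jw',(757,305),.062),('js',(685,68),.085)): print(n,P(*uv,z))
```

```text
bar [ 0.48003481 -0.00241267  0.055     ] [ 0.47964926 -0.10512447  0.055     ] 0.10271252107616534 [ 0.47984203 -0.05376857  0.055     ]
ear [0.51281979 0.11474594 0.034     ] [ 0.52039481 -0.15929423  0.034     ] 0.2741448490078883
yaw -0.003753703527394391 0.027634995219245367
w [0.71699625 0.03190578 0.1       ] [ 0.72047182 -0.12650477  0.1       ] 0.021936793478549165
[ 0.69850013 -0.04715756  0.02817152] [-0.89 -0.35  1.18 -0.67  0.56  1.24 -0.81 -0.08 -0.02 -0.23]
bar [ 0.47858743 -0.05335448  0.05      ]
piv [0.54439082 0.09655854 0.06      ]
lev 0 [0.54511522 0.07085141 0.13045295] [150.40519998 399.01033977]
lev 0.15 [0.54481052 0.08166426 0.13350499] [129.79966758 400.75026593]
jw [ 0.57612578 -0.2743885   0.062     ]
js [ 0.7122612  -0.24790979  0.085     ]
```

View pics/sz1.png

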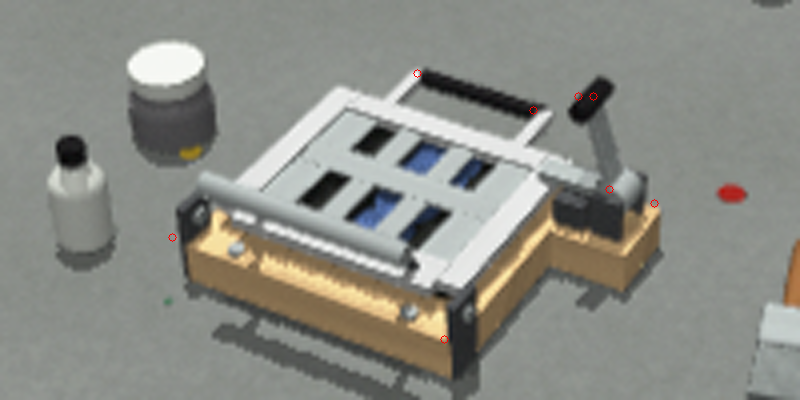

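The press origin is at about (0.699, -0.047) with yaw of about 0.02. The bar is at (0.479, -0.053) and the lever grip at about (0.545, 0.075, 0.13). I'll move above the flap side of the lever with the jaws along x and the fingers shut.

>>> move_arm([
  [[0.6, -0.85, 0], [0, 0, -0.58], -1],
  [[0.6, -0.85, 0], [0, 0, -0.58], -1],
  [[0.6, -0.85, 0], [0, 0, -0.58], -1],
  [[0.6, -0.85, 0], [0, 0, -0.58], -1],
  [[0.6, -0.85, 0], [0, 0, -0.58], -1],
])

```text
clock: 0.6
tcp_pos: [0.3072, 0.3723, 0.25]
orientation: [-0.0, 0.361, 0.933, -0.0]
wrist_force: [1.2, 0.6, 0.5]
finger_gap: 0.0125
```

>>> move_arm([
  [[0.6, -0.85, 0], [0, 0, -0.58], -1],
  [[0.6, -0.85, 0], [0, 0, -0.58], -1],
  [[0.6, -0.85, 0], [0, 0, -0.58], -1],
  [[0.6, -0.85, 0], [0, 0, -0.58], -1],
  [[0.6, -0.85, 0], [0, 0, -0.58], -1],
])

```text
clock: 1.1
tcp_pos: [0.4273, 0.2023, 0.2501]
orientation: [-0.0, 0.541, 0.841, -0.0]
wrist_force: [1.1, 0.6, -0.3]
finger_gap: 0.0002
```

>>> move_arm([
  [[0.6, -0.85, 0], [0, 0, -0.58], -1],
  [[0.6, -0.85, 0], [0, 0, -0.58], -1],
  [[0.6, -0.85, 0], [0, 0, -0.58], -1],
  [[0.6, -0.85, 0], [0, 0, -0.58], -1],
  [[0, 0, 0], [0, 0, 0], -1],
])

```text
clock: 1.6
tcp_pos: [0.5253, 0.064, 0.2494]
orientation: [0.001, 0.671, 0.741, -0.0]
wrist_force: [0.3, 0.6, -0.1]
finger_gap: -0.0001
```

Run:
```python
from h import *
from scipy.spatial.transform import Rotation as R
import pickle
s=env.get_state(); print({k:np.round(v,3) for k,v in s.items()})
o=s['orientation']; print(R.from_quat([o[1],o[2],o[3],o[0]]).as_matrix().round(3))
c=snap('wrist','w0'); c['state']=s; print(c['mount'].round(3)); pickle.dump(c,open('w0.pkl','wb'))
snap('top','t1')
```

```text
{'clock': np.float64(1.6), 'joint_pos': array([-3.000e-02,  2.240e-01, -7.500e-02,  1.271e+00, -1.000e-03,
        1.442e+00]), 'qvel': array([ 0.061, -0.031, -0.043,  0.033,  0.033, -0.009]), 'tau': array([ -1.25 , -42.229,  30.448,  -0.26 ,  -0.238,   0.078]), 'tcp_pos': array([0.525, 0.064, 0.249]), 'orientation': array([ 0.001,  0.671,  0.741, -0.   ]), 'wrist_force': array([ 0.265,  0.608, -0.126]), 'ft_torque': array([ 0.019,  0.011, -0.018]), 'finger_gap': np.float64(-0.0)}
[[-0.099  0.995  0.   ]
 [ 0.995  0.099 -0.001]
 [-0.001  0.    -1.   ]]
[[-0.001 -0.952 -0.307  0.078]
 [ 1.    -0.001 -0.002 -0.001]
 [ 0.001 -0.307  0.952 -0.125]
 [ 0.     0.     0.     1.   ]]
```

View pics/w0.png

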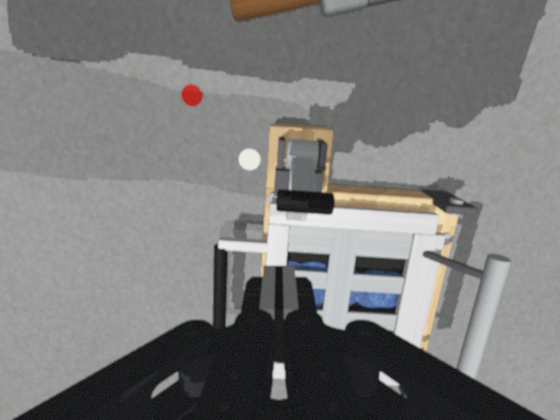

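The wrist view shows the lever grip from (279,201) to (332,203), the ear corners at (270,127) and (332,127), and the outer bar end near (219,250). I'll measure from it.

```bash
cat >> h.py <<'E'
from scipy.spatial.transform import Rotation as R
def wcam(c,s):
    o=s['orientation']; W=np.eye(4); W[:3,:3]=R.from_quat([o[1],o[2],o[3],o[0]]).as_matrix(); W[:3,3]=s['tcp_pos']
    c['camera_from_world']=np.linalg.inv(W@c['mount']); return c
def T(q,p): return np.array([q[0]+np.cos(q[2])*p[0]-np.sin(q[2])*p[1],q[1]+np.sin(q[2])*p[0]+np.cos(q[2])*p[1],p[2]])
E
python3 - <<'E'
from h import *
import pickle
c=pickle.load(open('w0.pkl','rb')); c=wcam(c,c['state'])
for n,u,v,z in(('earF',270,127,.034),('earB',332,127,.034),('g1',279,201,.132),('g2',332,203,.132),('barend',220,247,.05),('fr0',268,220,.055),('fr1',443,232,.055),('board innerback',460,206,.034)): print(n,onz(c,u,v,z).round(4))
q=[.6985,-.0472,.02]
f=c['frame'][:,:,::-1].copy()
for p in [(-.22,.05,.05),(-.18,.169,.034),(-.12,.169,.034),(0.015,.11,.034),(-.15,.1223,.1305)]:
  cv2.circle(f,tuple(int(round(x)) for x in proj(c,T(q,p))),3,(0,0,255),1)
cv2.imwrite('pics/w0p.png',cv2.resize(f[100:320,180:500],None,fx=2.4,fy=2.4))
E
```

```text
earF [0.5112 0.1159 0.034 ]
earB [0.5685 0.1216 0.034 ]
g1 [0.5238 0.0735 0.132 ]
g2 [0.5611 0.0757 0.132 ]
barend [ 0.473  -0.0023  0.05  ]
fr0 [0.5175 0.0321 0.055 ]
fr1 [0.6848 0.0365 0.055 ]
board innerback [0.7061 0.0583 0.034 ]
```

View pics/w0p.png

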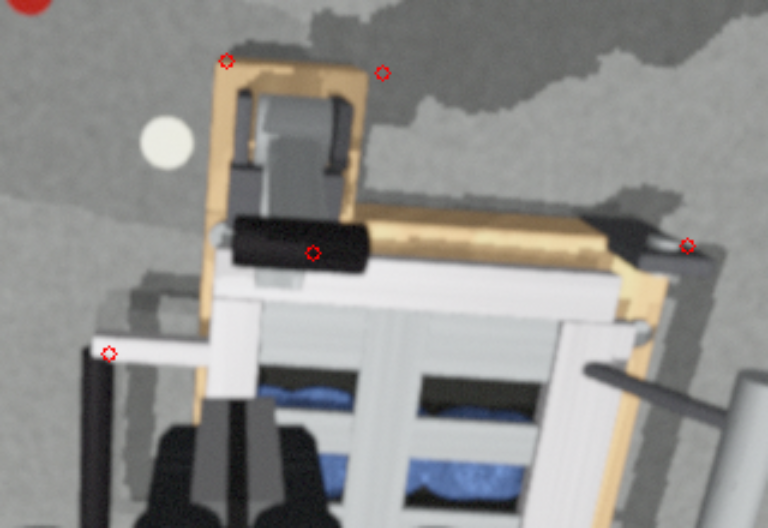

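The refined grip centre is (0.5425, 0.0746, 0.132) and the bar is at x of about 0.475. I'll move beside the lever and then lower.

>>> move_arm([
  [[0.22, -0.5, -0.4], [0, 0, -0.23], -1],
  [[0.22, -0.5, -0.6], [0, 0, -0.23], -1],
  [[0, 0, -0.8], [0, 0, 0], -1],
  [[0, 0, -0.8], [0, 0, 0], -1],
  [[0, 0, -0.7], [0, 0, 0], -1],
])

```text
clock: 2.2
tcp_pos: [0.539, 0.0293, 0.1169]
orientation: [-0.001, 0.691, 0.723, -0.0]
wrist_force: [-0.8, 0.7, -0.0]
finger_gap: 0.0002
```

>>> move_arm([
  [[0, 0.2, 0], [0, 0, 0], -1],
  [[0, 0.2, 0], [0, 0, 0], -1],
  [[0, 0.2, 0], [0, 0, 0], -1],
  [[0, 0.2, 0], [0, 0, 0], -1],
])

```text
clock: 2.6
tcp_pos: [0.5416, 0.0609, 0.1204]
orientation: [0.002, 0.692, 0.722, 0.001]
wrist_force: [0.0, -1.8, 1.9]
finger_gap: 0.0004
```

Run:
```python
from h import *
c=snap('scene','s2'); cv2.imwrite('pics/s2z.png',cv2.resize(c['frame'][125:265,165:365,::-1],None,fx=4,fy=4))
```

```text
(no output)
```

View pics/s2z.png

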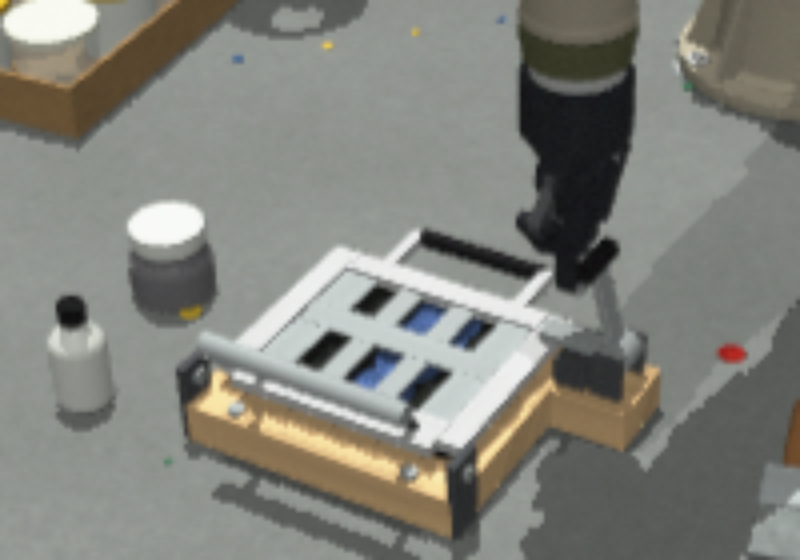

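The closed fingers at (570,280) rest against the grip on its flap side, so I'll keep pushing outwards.

>>> move_arm([
  [[0, 0.2, -0.05], [0, 0, 0], -1],
  [[0, 0.2, -0.05], [0, 0, 0], -1],
  [[0, 0.2, 0], [0, 0, 0], -1],
  [[0, 0.2, 0], [0, 0, 0], -1],
  [[0, 0.2, 0], [0, 0, 0], -1],
])

```text
clock: 3.15
tcp_pos: [0.5399, 0.1002, 0.1139]
orientation: [-0.0, 0.692, 0.722, -0.001]
wrist_force: [-1.0, -2.0, -1.4]
finger_gap: 0.0003
```

>>> move_arm([
  [[0, 0.2, -0.05], [0, 0, 0], -1],
  [[0, 0.2, -0.05], [0, 0, 0], -1],
  [[0, 0.2, -0.05], [0, 0, 0], -1],
  [[0, 0.2, -0.05], [0, 0, 0], -1],
])

```text
clock: 3.55
tcp_pos: [0.5405, 0.1327, 0.1062]
orientation: [-0.0, 0.692, 0.722, 0.0]
wrist_force: [0.2, -0.4, 0.4]
finger_gap: 0.0003
```

Run:
```python
from h import *
c=snap('scene','s3'); cv2.imwrite('pics/s3z.png',cv2.resize(c['frame'][125:265,165:365,::-1],None,fx=4,fy=4))
print(env.get_state()['wrist_force'],env.get_state()['tcp_pos'])
```

```text
[ 0.15427803  0.72681065 -0.23951379] [0.5402259  0.13376427 0.10586879]
```

View pics/s3z.png

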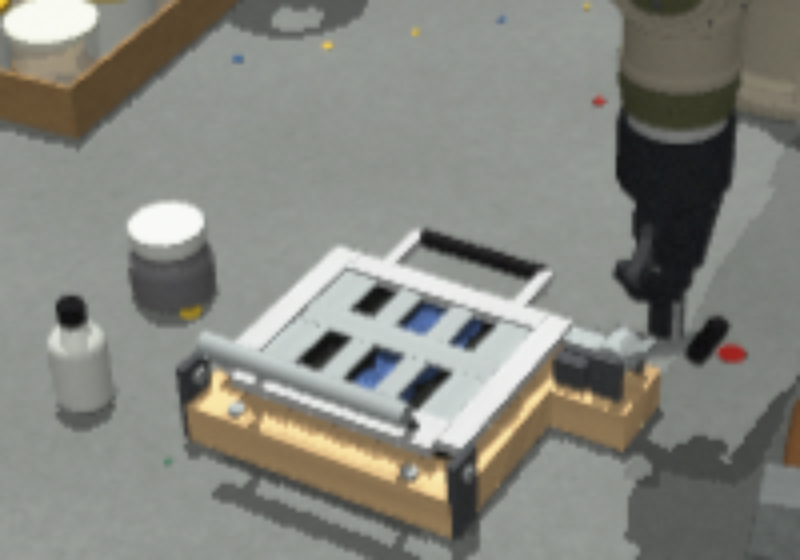

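The lever now leans far outwards with its grip at (708,340), and the bolt is withdrawn. I'll push a little further to check the stop.

>>> move_arm([
  [[0, 0.15, -0.05], [0, 0, 0], -1],
  [[0, 0.15, 0], [0, 0, 0], -1],
  [[0, 0.1, 0], [0, 0, 0], -1],
])

```text
clock: 3.9
tcp_pos: [0.5412, 0.1435, 0.1057]
orientation: [0.005, 0.693, 0.721, -0.003]
wrist_force: [-2.3, -23.3, 14.6]
finger_gap: 0.0001
```

Run:
```python
from h import *
import pickle
d=pickle.load(open('c0.pkl','rb'))
c=snap('scene','s4'); cv2.imwrite('pics/s4z.png',cv2.resize(c['frame'][165:265,265:365,::-1],None,fx=6,fy=6))
q=[.695,-.0475,.03]
for th in (1.2,1.3,1.4,1.5): print(th,(proj(c,T(q,(-.15,.148+.075*np.sin(th-.35),.06+.075*np.cos(th-.35))))-(265,165))*6)
print('piv',(proj(c,T(q,(-.15,.148,.06)))-(265,165))*6)
```

```text
1.2 [433.30547051 228.099132  ]
1.3 [442.11870754 241.52768596]
1.4 [449.61495629 255.30271005]
1.5 [455.71791936 269.27031482]
piv [317.3260588  278.84113738]
```

View pics/s4z.png

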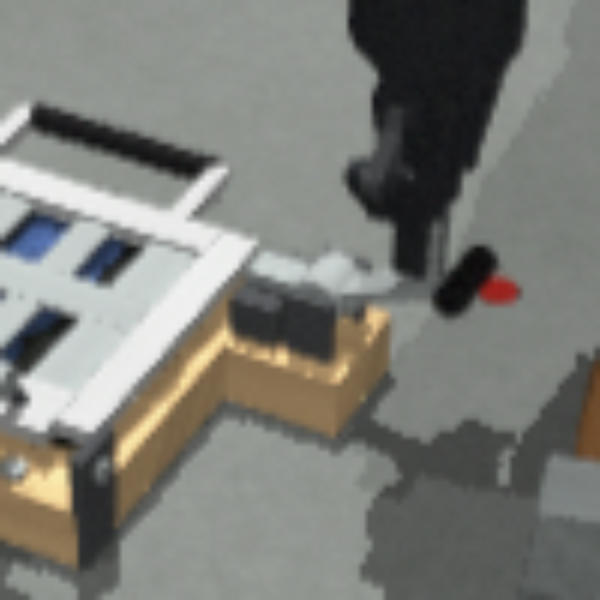

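A 23 N reaction at the stop confirms the lever is fully out. I'll back off, rise and go over the bar with the jaws partly open, because the gap between bar and frame is only 38 mm.

>>> move_arm([
  [[0, -0.5, 0.1], [0, 0, 0], -1],
  [[0, -0.3, 0.9], [0, 0, 0], -1],
  [[-0.2, -0.8, 0.9], [0, 0, 0], -0.15],
  [[-0.7, -0.9, 0], [0, 0, 0], -0.15],
  [[-0.7, -0.9, 0], [0, 0, 0], -0.15],
])

```text
clock: 4.45
tcp_pos: [0.4771, 0.0111, 0.1817]
orientation: [0.001, 0.692, 0.722, 0.001]
wrist_force: [0.4, -0.3, -0.6]
finger_gap: 0.036
```

>>> move_arm([
  [[0, -0.9, 0], [0, 0, 0], -0.15],
  [[0, -0.6, 0], [0, 0, 0], -0.15],
  [[0, 0, 0], [0, 0, 0], -0.15],
])

```text
clock: 4.75
tcp_pos: [0.4767, -0.0504, 0.1806]
orientation: [0.001, 0.694, 0.72, 0.0]
wrist_force: [0.3, 0.2, -0.5]
finger_gap: 0.0363
```

Run:
```python
from h import *
import pickle
s=env.get_state(); print(s['tcp_pos'],s['finger_gap'],s['joint_pos'])
c=wcam(snap('wrist','w2'),s); c['state']=s; pickle.dump(c,open('w2.pkl','wb'))
snap('scene','s5'); snap('top','t5')
```

```text
[ 0.47667531 -0.05035887  0.18059929] 0.03626121178083513 [-2.72985414e-01  1.62900474e-01 -3.24192964e-01  1.08225025e+00
  7.52004814e-05  1.25991909e+00]
```

View pics/w2.png

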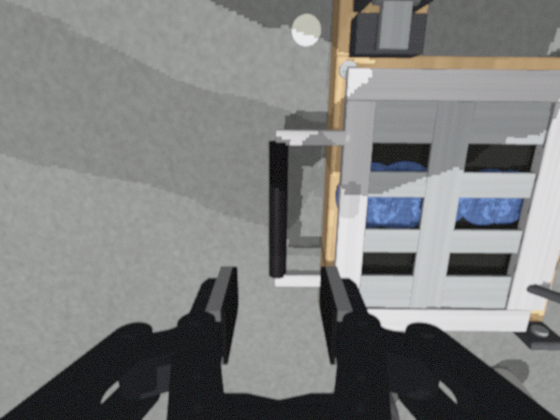

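View pics/s5.png

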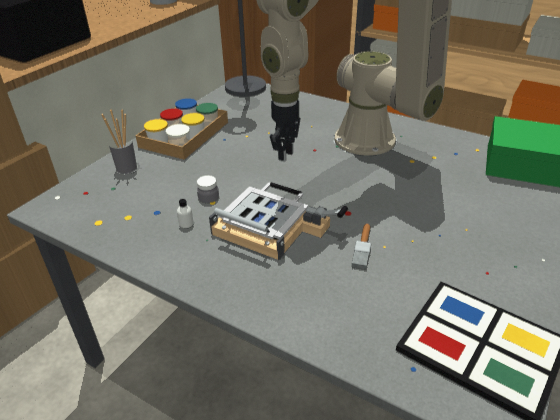

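The wrist view shows the bar running from (279,142) to (278,277), and the bolt is clear of the flap.

Run:
```python
from h import *
import pickle
c=pickle.load(open('w2.pkl','rb'))
m=(c['frame'].max(2)<60)[:,265:292]; m[:130]=0; m[290:]=0
r=[(v+0.0,265+np.nonzero(m[v])[0].mean(),m[v].sum()) for v in range(145,275,20)]
for v,u,n in r: print(v,u,n,onz(c,u,v,.053).round(4))
print(onz(c,279,142,.05),onz(c,278,277,.05))
for a in((345,100),(334,300)): print('fr',onz(c,*a,.055))
```

```text
145.0 277.5 16 [ 0.4735 -0.003   0.053 ]
165.0 278.5 18 [ 0.4747 -0.0171  0.053 ]
185.0 278.5 18 [ 0.4752 -0.0316  0.053 ]
205.0 278.5 18 [ 0.4758 -0.0467  0.053 ]
225.0 278.0 17 [ 0.476  -0.0624  0.053 ]
245.0 277.5 16 [ 0.4762 -0.0786  0.053 ]
265.0 277.0 15 [ 0.4764 -0.0955  0.053 ]
[ 0.47447266 -0.00127955  0.05      ] [ 0.47763138 -0.10743679  0.05      ]
fr [0.51747349 0.02858086 0.055     ]
fr [ 0.52301714 -0.12361611  0.055     ]
```

The bar centre is (0.476, -0.054), so I'll descend and close gently.

>>> move_arm([
  [[0, -0.1, -0.8], [0, 0, 0], -0.15],
  [[0, 0, -0.8], [0, 0, 0], -0.15],
  [[0, 0, -0.8], [0, 0, 0], -0.15],
  [[0, 0, -0.5], [0, 0, 0], -0.15],
  [[0, 0, -0.35], [0, 0, 0], -0.15],
])

```text
clock: 5.4
tcp_pos: [0.4753, -0.0503, 0.0484]
orientation: [-0.001, 0.691, 0.723, -0.0]
wrist_force: [0.7, 0.7, -0.1]
finger_gap: 0.0362
```

>>> move_arm([
  [[0, 0, 0], [0, 0, 0], -1],
  [[0, 0, 0], [0, 0, 0], -1],
  [[0, 0, 0], [0, 0, 0], -1],
  [[0, 0, 0], [0, 0, 0], -1],
], newtons=40)

```text
clock: 5.8
tcp_pos: [0.4762, -0.0508, 0.0506]
orientation: [-0.001, 0.692, 0.722, 0.001]
wrist_force: [0.3, 6.7, -3.0]
finger_gap: 0.0126
```

Run:
```python
from h import *
s=env.get_state(); print(s['tcp_pos'],s['finger_gap'],s['wrist_force'])
snap('wrist','w3'); snap('scene','s6')
```

```text
[ 0.47615447 -0.05078543  0.0506438 ] 0.012586047135152247 [ 0.29078688  6.69197469 -3.04797853]
```

View pics/w3.png

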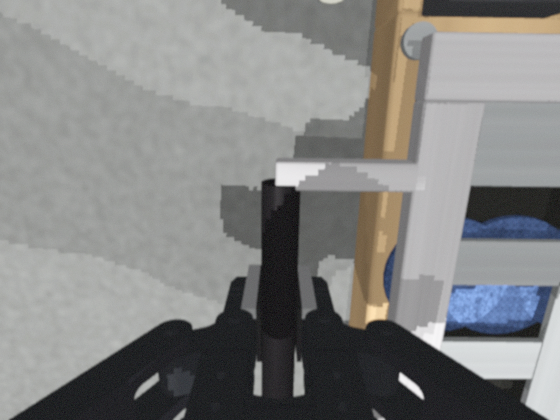

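The bar is gripped (gap 12.6 mm on a 14 mm bar). Next I'll compute the arc increments.

Run:
```python
import numpy as np
a=np.linspace(0,1.265,26); x=.22*(1-np.cos(a))/.04; z=.22*np.sin(a)/.04
for i in range(25): print(i,round(a[i+1],3),(x[i+1]-x[i]).round(3),(z[i+1]-z[i]).round(3))
```

```text
0 0.051 0.007 0.278
1 0.101 0.021 0.277
2 0.152 0.035 0.276
3 0.202 0.049 0.274
4 0.253 0.063 0.271
5 0.304 0.076 0.268
6 0.354 0.09 0.263
7 0.405 0.103 0.258
8 0.455 0.116 0.253
9 0.506 0.129 0.247
10 0.557 0.141 0.24
11 0.607 0.153 0.232
12 0.658 0.165 0.224
13 0.708 0.176 0.216
14 0.759 0.186 0.207
15 0.81 0.197 0.197
16 0.86 0.206 0.187
17 0.911 0.215 0.176
18 0.961 0.224 0.165
19 1.012 0.232 0.153
20 1.063 0.24 0.142
21 1.113 0.246 0.129
22 1.164 0.253 0.117
23 1.214 0.258 0.104
24 1.265 0.263 0.09
```

>>> move_arm([
  [[0.01, 0, 0.28], [0, 0, 0], -1],
  [[0.02, 0, 0.28], [0, 0, 0], -1],
  [[0.035, 0, 0.275], [0, 0, 0], -1],
  [[0.05, 0, 0.275], [0, 0, 0], -1],
  [[0.06, 0, 0.27], [0, 0, 0], -1],
])

```text
clock: 6.4
tcp_pos: [0.4831, -0.0507, 0.1062]
orientation: [-0.001, 0.692, 0.722, 0.001]
wrist_force: [1.4, 7.0, -4.0]
finger_gap: 0.0126
```

Run:
```python
from h import *
s=env.get_state(); print(s['tcp_pos'],s['finger_gap'],s['wrist_force'])
snap('wrist','w4'); c=snap('scene','s7'); cv2.imwrite('pics/s7z.png',cv2.resize(c['frame'][125:265,165:365,::-1],None,fx=4,fy=4))
```

```text
[ 0.48306584 -0.05070951  0.10620074] 0.012634151653921162 [ 1.3959003   7.02636789 -3.98889137]
```

View pics/s7z.png

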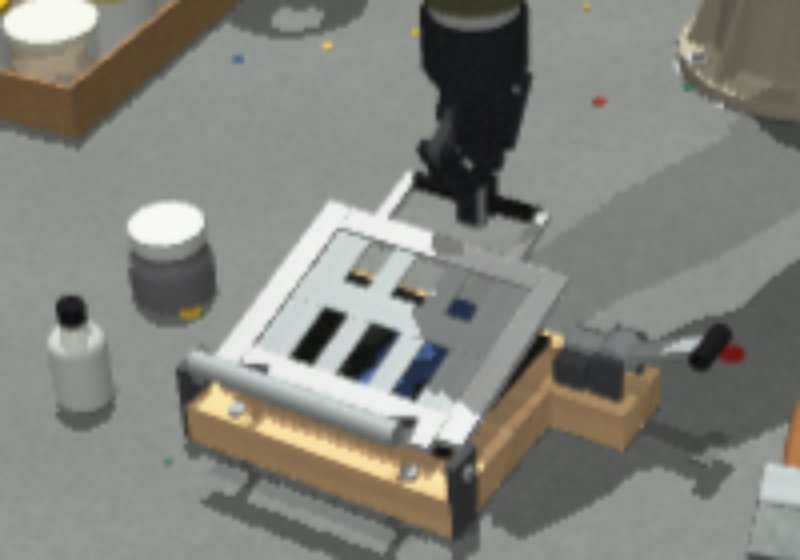

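The flap is lifting with the bar, and the forces are modest. I'll continue along the arc, with y shifted slightly for yaw.

>>> move_arm([
  [[0.075, 0.002, 0.27], [0, 0, 0], -1],
  [[0.09, 0.002, 0.263], [0, 0, 0], -1],
  [[0.103, 0.002, 0.258], [0, 0, 0], -1],
  [[0.116, 0.003, 0.253], [0, 0, 0], -1],
  [[0.13, 0.003, 0.247], [0, 0, 0], -1],
])

```text
clock: 7.0
tcp_pos: [0.5026, -0.0501, 0.1576]
orientation: [-0.002, 0.692, 0.722, 0.0]
wrist_force: [-1.7, 6.0, -4.0]
finger_gap: 0.0126
```

>>> move_arm([
  [[0.14, 0.003, 0.24], [0, 0, 0], -1],
  [[0.153, 0.004, 0.232], [0, 0, 0], -1],
  [[0.165, 0.004, 0.224], [0, 0, 0], -1],
  [[0.176, 0.004, 0.216], [0, 0, 0], -1],
  [[0.186, 0.005, 0.207], [0, 0, 0], -1],
])

```text
clock: 7.5
tcp_pos: [0.5335, -0.0492, 0.2026]
orientation: [-0.003, 0.692, 0.722, -0.001]
wrist_force: [-8.5, 5.5, 2.6]
finger_gap: 0.0128
```

Run:
```python
from h import *
s=env.get_state(); print(s['tcp_pos'],s['finger_gap'],s['wrist_force'],s['ft_torque'])
c=snap('scene','s8'); cv2.imwrite('pics/s8z.png',cv2.resize(c['frame'][125:265,165:365,::-1],None,fx=4,fy=4))
```

```text
[ 0.53353527 -0.04922472  0.20255717] 0.012789420242328927 [-8.4642119   5.48532618  2.55631812] [ 1.06869083  2.04662129 -0.15795251]
```

View pics/s8z.png

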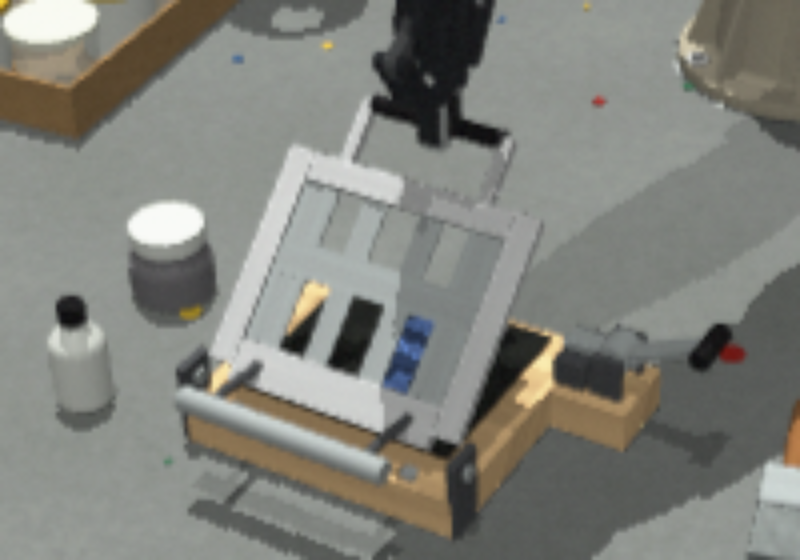

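A radial force of about 8 N shows I'm about a millimetre inside the arc, so I'll correct outwards as I continue.

>>> move_arm([
  [[0.18, 0.005, 0.215], [0, 0, 0], -1],
  [[0.19, 0.005, 0.2], [0, 0, 0], -1],
  [[0.215, 0.005, 0.176], [0, 0, 0], -1],
])

```text
clock: 7.85
tcp_pos: [0.558, -0.0485, 0.2267]
orientation: [-0.002, 0.692, 0.722, -0.0]
wrist_force: [-5.3, 6.6, 3.9]
finger_gap: 0.0125
```

>>> move_arm([
  [[0.224, 0.005, 0.165], [0, 0, 0], -1],
  [[0.232, 0.005, 0.153], [0, 0, 0], -1],
])

```text
clock: 8.05
tcp_pos: [0.5759, -0.048, 0.2403]
orientation: [-0.002, 0.692, 0.722, -0.0]
wrist_force: [-8.4, 6.2, 8.5]
finger_gap: 0.0127
```

Run:
```python
from h import *
s=env.get_state(); print(s['tcp_pos'],s['finger_gap'],s['wrist_force'],s['ft_torque'])
p=s['tcp_pos']; print(np.arctan2(p[2]-.0505,.696-p[0]),np.hypot(p[2]-.0505,.696-p[0]))
```

```text
[ 0.57589642 -0.04803646  0.24031489] 0.012674512184693692 [-8.36247564  6.15692669  8.50222418] [ 1.34415189  2.04523443 -0.16185468]
1.0066501303289117 0.22462092768668895
```

Run:
```python
import numpy as np
from scipy.optimize import least_squares
P=np.array([(.4762,.0506),(.4831,.1062),(.5026,.1576),(.5335,.2026),(.558,.2267),(.5759,.2403)])
s=least_squares(lambda q:np.hypot(P[:,0]-q[0],P[:,1]-q[1])-.22,[.696,.05]);print(s.x,s.fun)
s=least_squares(lambda q:np.hypot(P[:,0]-q[0],P[:,1]-q[1])-q[2],[.696,.05,.22]);print(s.x,s.fun)
```

```text
[0.69689517 0.0558375 ] [ 0.00075731 -0.00035311 -0.0006687  -0.00037029  0.00019505  0.00060427]
[0.70696352 0.05043168 0.23074494] [ 1.86397683e-05 -3.95432894e-05  1.35829706e-05  3.38425714e-06
  3.77494066e-05 -3.38131129e-05]
```

>>> move_arm([
  [[-0.02, 0, 0.03], [0, 0, 0], -1],
  [[0, 0, 0], [0, 0, 0], -1],
])

```text
clock: 8.25
tcp_pos: [0.5775, -0.0481, 0.241]
orientation: [-0.0, 0.692, 0.722, 0.001]
wrist_force: [-3.2, 7.2, 2.3]
finger_gap: 0.0119
```

>>> move_arm([
  [[0.205, 0.005, 0.13], [0, 0, 0], -1],
  [[0.21, 0.005, 0.12], [0, 0, 0], -1],
  [[0.21, 0.005, 0.11], [0, 0, 0], -1],
])

```text
clock: 8.55
tcp_pos: [0.6017, -0.0476, 0.2551]
orientation: [-0.001, 0.692, 0.722, 0.001]
wrist_force: [-5.6, 5.9, 6.3]
finger_gap: 0.0124
```

>>> move_arm([
  [[0.22, 0.005, 0.1], [0, 0, 0], -1],
  [[0, 0, 0], [0, 0, 0], -1],
])

```text
clock: 8.75
tcp_pos: [0.6117, -0.0473, 0.2599]
orientation: [-0.0, 0.692, 0.722, 0.001]
wrist_force: [-2.7, 6.5, 4.3]
finger_gap: 0.0127
```

Run:
```python
from h import *
s=env.get_state(); print(s['tcp_pos'],s['finger_gap'],s['wrist_force'],s['ft_torque'])
print(np.arccos((.6962-s['tcp_pos'][0])/.22))
import pickle
d={n:snap(n,n+'9') for n in('scene','top')}; pickle.dump(d,open('c9.pkl','wb'))
c=d['scene']; cv2.imwrite('pics/s9z.png',cv2.resize(c['frame'][100:250,185:345,::-1],None,fx=4,fy=4))
c=d['top']; cv2.imwrite('pics/t9z.png',cv2.resize(c['frame'][145:295,235:435,::-1],None,fx=4,fy=4))
```

```text
[ 0.61165872 -0.04725909  0.25990572] 0.012705294682720011 [-2.66275781  6.48699071  4.26031367] [ 1.31711493  0.96724889 -0.16167414]
1.1763700768493452
```

View pics/s9z.png

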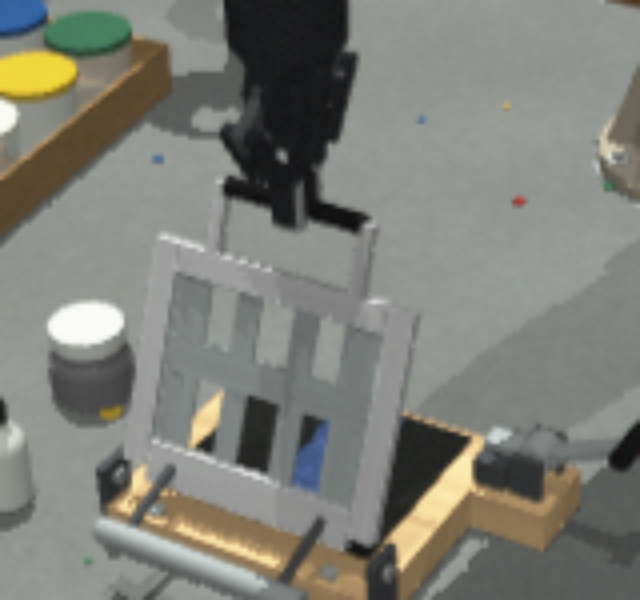

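View pics/t9z.png

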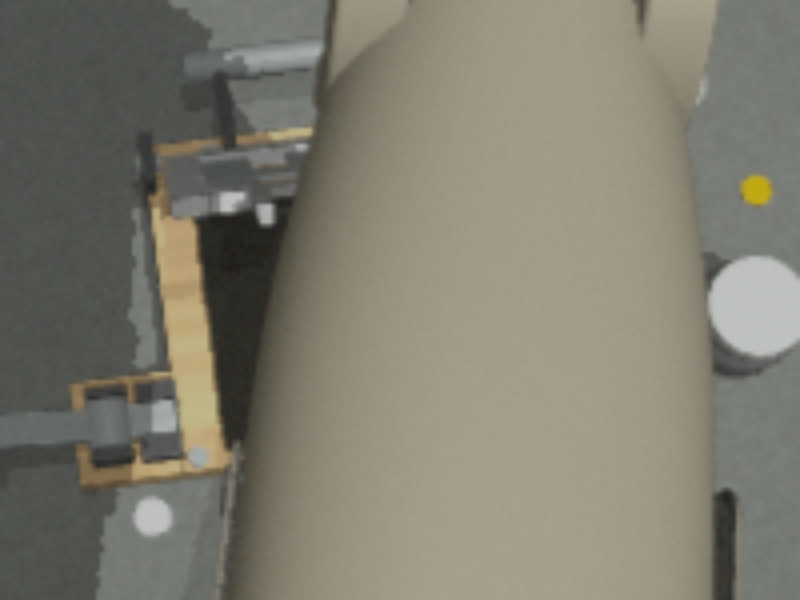

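The x-based angle reads 1.18 rad and the images agree that the flap is short of upright. I'll do the last 0.09 rad.

>>> move_arm([
  [[0.15, 0.004, 0.06], [0, 0, 0], -1],
  [[0.15, 0.004, 0.055], [0, 0, 0], -1],
  [[0.15, 0.004, 0.05], [0, 0, 0], -1],
  [[0, 0, 0], [0, 0, 0], -1],
  [[0, 0, 0], [0, 0, 0], -1],
])

```text
clock: 9.35
tcp_pos: [0.6296, -0.0469, 0.2666]
orientation: [0.0, 0.692, 0.722, 0.002]
wrist_force: [-0.9, 5.9, 3.3]
finger_gap: 0.0125
```

Run:
```python
from h import *
s=env.get_state(); print(s['tcp_pos'],s['finger_gap'],s['wrist_force'],s['ft_torque'],s['qvel'].round(4))
print(np.arccos((.6962-s['tcp_pos'][0])/.22))
import pickle
d={n:snap(n,n+'10') for n in('scene','wrist')}; wcam(d['wrist'],s); pickle.dump(d,open('c10.pkl','wb'))
c=d['scene']; cv2.imwrite('pics/s10z.png',cv2.resize(c['frame'][120:245,195:300,::-1],None,fx=6,fy=6,interpolation=cv2.INTER_CUBIC)[:600])
```

```text
[ 0.62962221 -0.04685844  0.2666226 ] 0.012505160782417618 [-0.86454763  5.87087564  3.27129192] [ 1.23913173  0.3273681  -0.05592769] [ 0.     -0.0021 -0.0049 -0.0032  0.0008 -0.0004]
1.263349324031278
```

View pics/s10z.png

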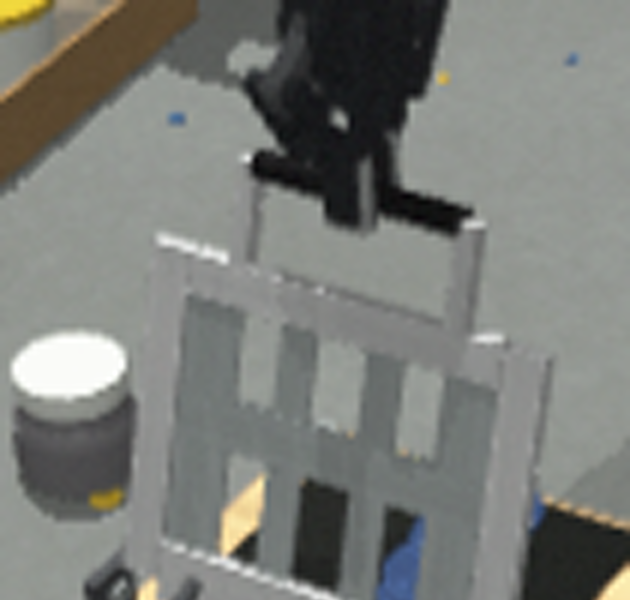

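View pics/wrist10.png

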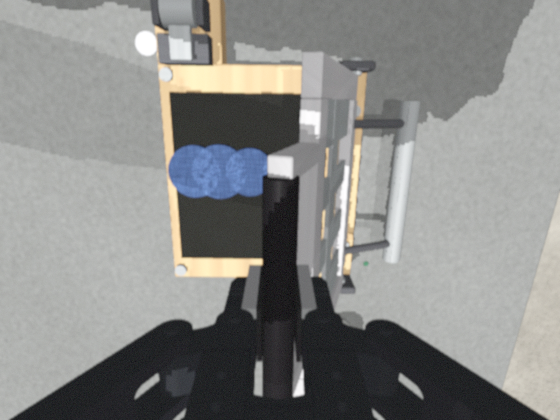

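Run:
```python
from h import *
import pickle
from scipy.optimize import least_squares
c=pickle.load(open('c10.pkl','rb')); S=c['scene']; W=c['wrist']
A=[np.array([421,77])/4+165-.4,np.array([547,109])/4+165-.4]
B=[np.array([251,166])/6+(195,120)-.4,np.array([474,217])/6+(195,120)-.4]
bar=lambda q,th,y:T(q,(-.22*np.cos(th),y,.05+.22*np.sin(th)))
# pose x,y from shut, then theta
f=lambda v:np.concatenate([proj(S,bar((v[0],v[1],.025),0,y))-p for y,p in zip((-.05,.05),A)])
s=least_squares(f,[.696,-.048]);print('shut xy',s.x,s.fun)
for q in(s.x,(.696,-.048)):
  g=least_squares(lambda v:np.concatenate([proj(S,bar((q[0],q[1],.025),v[0],y))-p for y,p in zip((-.05,.05),B)]),[1.2]); print(g.x,g.fun)
for th in(1.2,1.265,1.33,1.39): print(th,[proj(S,bar((.696,-.048,.025),th,y)).round(2) for y in(-.05,.05)], B)
# wrist: bar end top & rod
rod=lambda q,th,y:T(q,(.02*np.cos(th)+.05*np.sin(th),y,.05-.02*np.sin(th)+.05*np.cos(th)))
q=(.696,-.048,.025)
for th in(1.2,1.265,1.33,1.39): print(th,'rod',[proj(W,rod(q,th,y)).round(1) for y in(-.08,.08)],'bar',proj(W,bar(q,th,.05)).round(1),'frame corner',proj(W,T(q,(-.172*np.cos(th),.1,.05+.172*np.sin(th)))).round(1))
# stationary board points for pose: ear/board corners
for p in[(-.18,.11,.034),(-.18,-.11,.034)]: print(p,proj(W,T(q,p)).round(1))
```

```text
shut xy [ 0.69522934 -0.04345676] [ 1.3054673  -0.53189618 -1.27073636  0.60433925]
[1.27078108] [ 1.74642831 -1.03021799 -2.17470429  0.13914223]
[1.23856916] [ 1.64203324 -1.76901011 -2.47310793 -0.6780536 ]
1.2 [array([239.85, 145.1 ]), array([272.77, 154.63])] [array([236.43333333, 147.26666667]), array([273.6       , 155.76666667])]
1.265 [array([236.84, 145.84]), array([269.98, 155.48])] [array([236.43333333, 147.26666667]), array([273.6       , 155.76666667])]
1.33 [array([233.74, 146.94]), array([267.1, 156.7])] [array([236.43333333, 147.26666667]), array([273.6       , 155.76666667])]
1.39 [array([230.82, 148.28]), array([264.36, 158.17])] [array([236.43333333, 147.26666667]), array([273.6       , 155.76666667])]
1.2 rod [array([391.7, 262. ]), array([411.7, 102.8])] bar [248.1 181.9] frame corner [292.1  56.6]
1.265 rod [array([390.6, 260.6]), array([410.2, 102.8])] bar [282.9 185.2] frame corner [315.5  56.1]
1.33 rod [array([389.3, 259.2]), array([408.5, 102.8])] bar [320.5 188.3] frame corner [340.1  55.7]
1.39 rod [array([387.9, 257.9]), array([406.7, 102.7])] bar [357.1 190.7] frame corner [363.6  55.6]
(-0.18, 0.11, 0.034) [158.4  64.2]
(-0.18, -0.11, 0.034) [175.2 277.3]
```

The wrist view of the bar gives 1.26 rad, and the scene view gives 1.24–1.27. The tangential force is about 0.2 N. I'll check that it stays still and that the bystanders haven't moved, then hand in.

>>> move_arm([
  [[0, 0, 0], [0, 0, 0], -1],
  [[0, 0, 0], [0, 0, 0], -1],
  [[0, 0, 0], [0, 0, 0], -1],
  [[0, 0, 0], [0, 0, 0], -1],
  [[0, 0, 0], [0, 0, 0], -1],
])

```text
clock: 9.95
tcp_pos: [0.6294, -0.0469, 0.2666]
orientation: [0.0, 0.692, 0.722, 0.002]
wrist_force: [-2.2, 6.6, 3.7]
finger_gap: 0.012
```

Run:
```python
from h import *
s=env.get_state(); print(s['tcp_pos'],s['finger_gap'],s['wrist_force'],np.arccos((.6962-s['tcp_pos'][0])/.22))
c=snap('scene','s11')
```

```text
[ 0.62943567 -0.04688858  0.26657935] 0.011999919562777288 [-2.16896755  6.5820514   3.71043876] 1.2624595746796765
```

View pics/s11.png

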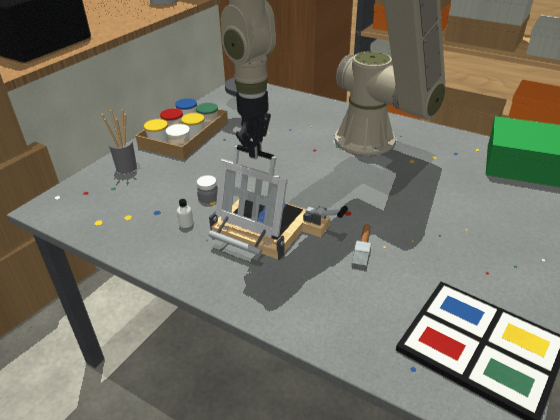

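The flap is holding still. The jars at (207,188) and (185,214) and the brush at (362,245) haven't moved, and the lever is out at (345,211).

```bash
python3 -c "
from workcell import job
print(job.hand_in())"
```

```text
the job is handed in; nothing more can be done
None
```

The flap is being held still at its balance point with the bar still gripped. I handed the job in at about 10 s of the 50 s allowed.

**What I did:** I flipped the cam lever outwards with closed fingers until it met its stop, with about 25–30 N of reaction there. Then I gripped the pull bar and swung the flap slowly up its arc. No slam, and it never reached upright.

**Last checks:**
- **Flap angle:** the bar's x position and the wrist view both put it at 1.26 rad, against the target of 1.265. The scene camera gave 1.24–1.27.
- **Stillness and forces:** over the last half second the gripper moved about 0.2 mm. The flap pulled on it by no more than about 1 N in either direction, though a steady sideways force of about 6 N stayed on the gripper.
- **Bystanders:** the jars and brush had not visibly moved, and the lever was still out.

**One disagreement:** the gripper ended about 7 mm higher than the bar should be at that angle. I put this down to the bar rolling along the pads as it turned. Taken alone, that height would mean about 1.39 rad, but the camera views and the near-zero pull both contradict it.

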